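# Complete the stamp set and shut the drawer

### The arm

A 6-joint arm with a two-finger parallel gripper is mounted at the origin on the work surface. World frame = base frame: x ahead of the robot, y to its left, z up, the work surface at z = 0. Lengths are in mm, angles in rad, forces in N, time in s.
With the tool pointing down it reaches from about 275 to 725 mm from the base axis. Payload 15.9 kg.
Tool frame: the origin (TCP) lies at the very end of the fingers, on their centre line; the grasp point (between the pads) lies ctrl.grip_point_offset behind it (ctrl.grip_point_offset is the distance from the TCP to the grasp point, in mm); z points along the fingers, y is the line along which they close (so a half turn about z gives the same grasp; the last joint's range is limited). The gripper opens to 85 mm and grips with 20 to 120 N. Pads are 22 mm wide; open, the fingers measure 114 mm over their backs; the gripper's body (76 mm by 85 mm) begins 54 mm behind the grasp point. The pads swing forward as they close: fully open they stand 13 mm farther back than shut.
Start: joints at [1.319, 0.213, -0.034, 1.323, 0, 1.571], TCP at [124.568, 484.219, 231.306] pointing down, gripper open.
Joint ranges: [-2.98, 2.98], [-0.74, 1.72], [-1.14, 1.35], [-2.1, 2.04], [-1.57, 1.44], [-3.14, 3.14]. Speed limits (rad/s): [1.89, 1.89, 2.39, 2.57, 3.14, 3.14].

### API

Orientations are given as a unit quaternion [x, y, z, w].
In Python, from workcell import ctrl gives the robot as it stands. The module is installed in compiled form; this text tells all that it offers. Calls block until the motion is done:
- ctrl.goto(position, orientation): joint-space move of the TCP to a pose.
- ctrl.move_straight(position, orientation=None, max_speed=150): straight line of the TCP; orientation=None keeps the orientation; max_speed is the mean speed in mm/s.
- ctrl.move_j(angles): joint-space move.
- ctrl.gripper_to(opening): opening from 0.0 (shut) to 1.0 (fully open); the grip force is fixed at half the most; returns when the fingers have stopped.
- ctrl.pause(seconds).
- ctrl.solve_ik(position, orientation): joint angles nearest the present ones, or None.
- ctrl.get_obs(): the state.
- ctrl.grab_frame(name): name is "scene" or "top" or "wrist"; returns a dict with "image" (400x640x3 uint8, red, green, blue), "fx", "fy", "cx", "cy" (pixels), "extrinsics" (4x4, takes a point from camera to world coordinates); the wrist camera has in their place "T_tool_cam" (4x4, takes a point from camera to tool coordinates, whose origin is the TCP and whose axes are the flange's). Camera axes: x right, y down, z forward; pixel columns grow to the right and rows downward; lengths in mm; the calibration is good to about 2 mm. A picture is of the moment at which its call begins: read the wrist's pose just before it. There is no depth.
A pose or a line that the arm cannot do raises ctrl.MotionError and nothing moves.
- ctrl.hand_in(): hands the job in; it is judged then, once.
Trained networks look in the newest picture that a camera, given by its name, has taken for a name from the list of things; names that differ only in an ending like _2 or _b are one class to them, and where a whole thing is asked for, a point or a joint stands for the part that bears it (a point fixed in the world has none). Each returns a list of dicts, best first, with "conf" (0 to 1); they miss things now and then, are a little off and sometimes report something else, mostly with a low value. They report only what shows in the picture. A call takes as long as a camera call.
- ctrl.search_frame(camera, target): "centre" ([row, column] in pixels, amid what is visible of it).
The state is a dict: "time": time; "joint_positions": joint angles; "dq": joint speeds; "joint_efforts": joint torques, N m; "tcp_pos": TCP position; "orientation": TCP orientation; "force": force on the tool from outside, world axes, zero at the start; "torque": the same for the moment, N m; "width": opening from 0.0 (shut) to 1.0 (fully open); "finger_force": force on a finger pad.
Only numpy, scipy, OpenCV 4.12 (cv2) and the standard library are available. Lean on these libraries where they do the work, as an engineer would, in place of code of your own. Each camera call takes 0.05 s, during which the arm holds its last target. There are 200 camera calls.

### The job

The pulled-out drawer should hold one stamp of each shape (round, cross and oblong), one in each small tray, but one shape is missing. Lift a stamp of the missing shape out of the basket, set it down upright in the empty tray without dropping it, then push the drawer gently, without slamming, fully home with all three stamps still standing. Leave the other stamps standing in the basket and the jar where it is.

Things in the scene. Friction and masses are not known exactly. Their poses are not given: they have to be found in the camera images.
- round_1: Light wooden hand stamp with a round disc foot, 64 mm in diameter, 18 mm thick, under a round upright neck (20 mm diameter) and grip. The grip is a 28 mm cylinder, 48 to 95 mm above the underside, on the z axis; 95 mm high in all, 0.11 kg. Origin: centre of the underside, z up when standing. Stands in a tray or the basket.
- cross_1: Light wooden hand stamp with a foot in the shape of a plus sign, 66 x 66 mm with arms 22 mm wide along its x and y axes, 18 mm thick, under a round upright neck (20 mm diameter) and grip. The grip is a 28 mm cylinder, 48 to 95 mm above the underside, on the z axis; 95 mm high in all, 0.11 kg. Origin: centre of the underside, z up when standing. Stands in a tray or the basket.
- oblong_1: Light wooden hand stamp with a plain bar-shaped foot, 66 mm along its x axis and 32 mm wide, 18 mm thick, under a round upright neck (20 mm diameter) and grip. The grip is a 28 mm cylinder, 48 to 95 mm above the underside, on the z axis; 95 mm high in all, 0.11 kg. Origin: centre of the underside, z up when standing. Stands in a tray or the basket.
- round_2: Light wooden hand stamp with a round disc foot, 64 mm in diameter, 18 mm thick, under a round upright neck (20 mm diameter) and grip. The grip is a 28 mm cylinder, 48 to 95 mm above the underside, on the z axis; 95 mm high in all, 0.11 kg. Origin: centre of the underside, z up when standing. Stands in a tray or the basket.
- cross_2: Light wooden hand stamp with a foot in the shape of a plus sign, 66 x 66 mm with arms 22 mm wide along its x and y axes, 18 mm thick, under a round upright neck (20 mm diameter) and grip. The grip is a 28 mm cylinder, 48 to 95 mm above the underside, on the z axis; 95 mm high in all, 0.11 kg. Origin: centre of the underside, z up when standing. Stands in a tray or the basket.
- oblong_2: Light wooden hand stamp with a plain bar-shaped foot, 66 mm along its x axis and 32 mm wide, 18 mm thick, under a round upright neck (20 mm diameter) and grip. The grip is a 28 mm cylinder, 48 to 95 mm above the underside, on the z axis; 95 mm high in all, 0.11 kg. Origin: centre of the underside, z up when standing. Stands in a tray or the basket.
- tray_1: Small square white tray, 92 x 92 mm, 18 mm high, walls and floor 3 mm thick (86 mm inside). Three such trays lie loose side by side in the pulled-out drawer; each takes one stamp. Origin: centre of its underside; z up.
- tray_2: Small square white tray, 92 x 92 mm, 18 mm high, walls and floor 3 mm thick (86 mm inside). Three such trays lie loose side by side in the pulled-out drawer; each takes one stamp. Origin: centre of its underside; z up.
- tray_3: Small square white tray, 92 x 92 mm, 18 mm high, walls and floor 3 mm thick (86 mm inside). Three such trays lie loose side by side in the pulled-out drawer; each takes one stamp. Origin: centre of its underside; z up.
- basket: Grey square basket, open at the top, 206 x 206 mm outside, walls 5 mm thick, rim 55 mm above the table, inner floor 11 mm above the table. Holds four spare stamps. It does not move. Origin: its centre at table height; axes along its sides.
- cabinet: Plastic cabinet with white sides and a clear top and back, 160 mm deep, 314 mm wide, 137 mm high, fixed, open at the front, into which the drawer slides. Origin: on the table under the middle of its front edge; x points into the cabinet (the way the drawer shuts), y along its front.
- drawer (a joint): Travel of the cabinet's shallow grey drawer in m: 0 = pulled out (as at the start), 0.125 = fully home. Slides along the cabinet's x with about 3 N friction, stays where left. White front 306 mm wide, 51 mm high; when out, its outer face is 126 mm before the cabinet's front edge, and 1 mm before it when home.
- drawer_handle (a point): Middle of the steel bar handle on the drawer's front: horizontal bar 110 mm long along the cabinet's y, 31 mm above the table, 35 mm out from the drawer's front. Moves with the drawer; axes as the cabinet's.
- jar: Bystander: jar with a steel cap, 60 mm in diameter, 85 mm high, loose. Origin: centre of its underside.

How it is judged (in metres and radians):
On the way, in this order (a step that is already met when the one before it is completed fails the run):
1. one stamp of each shape stands upright in the trays, one to a tray, released, with the drawer still pulled out ((((x of round_1 in the frame of drawer_handle between 0.05 and 0.145 m and y of round_1 in the frame of drawer_handle between -0.14 and 0.14 m and height (world z) of round_1 below 0.018 m and angle between round_1's own z axis and vertical below 0.12 rad) and (x of round_2 in the frame of basket between -0.1 and 0.1 m and y of round_2 in the frame of basket between -0.1 and 0.1 m and z of round_2 in the frame of basket below 0.018 m and angle between round_2's own z axis and vertical below 0.2 rad)) or ((x of round_2 in the frame of drawer_handle between 0.05 and 0.145 m and y of round_2 in the frame of drawer_handle between -0.14 and 0.14 m and height (world z) of round_2 below 0.018 m and angle between round_2's own z axis and vertical below 0.12 rad) and (x of round_1 in the frame of basket between -0.1 and 0.1 m and y of round_1 in the frame of basket between -0.1 and 0.1 m and z of round_1 in the frame of basket below 0.018 m and angle between round_1's own z axis and vertical below 0.2 rad))) and (((x of cross_1 in the frame of drawer_handle between 0.05 and 0.145 m and y of cross_1 in the frame of drawer_handle between -0.14 and 0.14 m and height (world z) of cross_1 below 0.018 m and angle between cross_1's own z axis and vertical below 0.12 rad) and (x of cross_2 in the frame of basket between -0.1 and 0.1 m and y of cross_2 in the frame of basket between -0.1 and 0.1 m and z of cross_2 in the frame of basket below 0.018 m and angle between cross_2's own z axis and vertical below 0.2 rad)) or ((x of cross_2 in the frame of drawer_handle between 0.05 and 0.145 m and y of cross_2 in the frame of drawer_handle between -0.14 and 0.14 m and height (world z) of cross_2 below 0.018 m and angle between cross_2's own z axis and vertical below 0.12 rad) and (x of cross_1 in the frame of basket between -0.1 and 0.1 m and y of cross_1 in the frame of basket between -0.1 and 0.1 m and z of cross_1 in the frame of basket below 0.018 m and angle between cross_1's own z axis and vertical below 0.2 rad))) and (((x of oblong_1 in the frame of drawer_handle between 0.05 and 0.145 m and y of oblong_1 in the frame of drawer_handle between -0.14 and 0.14 m and height (world z) of oblong_1 below 0.018 m and angle between oblong_1's own z axis and vertical below 0.12 rad) and (x of oblong_2 in the frame of basket between -0.1 and 0.1 m and y of oblong_2 in the frame of basket between -0.1 and 0.1 m and z of oblong_2 in the frame of basket below 0.018 m and angle between oblong_2's own z axis and vertical below 0.2 rad)) or ((x of oblong_2 in the frame of drawer_handle between 0.05 and 0.145 m and y of oblong_2 in the frame of drawer_handle between -0.14 and 0.14 m and height (world z) of oblong_2 below 0.018 m and angle between oblong_2's own z axis and vertical below 0.12 rad) and (x of oblong_1 in the frame of basket between -0.1 and 0.1 m and y of oblong_1 in the frame of basket between -0.1 and 0.1 m and z of oblong_1 in the frame of basket below 0.018 m and angle between oblong_1's own z axis and vertical below 0.2 rad))) and value of joint drawer below 0.06 m and contact force between each of round_1, cross_1, oblong_1, round_2, cross_2, oblong_2 and the fingers below 0.05 N), for 0.2 s.
2. the drawer is fully home (value of joint drawer above 0.119 m), for 0.2 s.
At the end, for the whole second after the job is handed in: The drawer is within 6 mm of fully home; each of its three trays holds one upright stamp (tilt under 0.12 rad, down on the tray's floor), one of each shape; the other three stamps stand in the basket (tilt under 0.2 rad); all at rest ((((x of round_1 in the frame of drawer_handle between 0.05 and 0.145 m and y of round_1 in the frame of drawer_handle between -0.14 and 0.14 m and height (world z) of round_1 below 0.018 m and angle between round_1's own z axis and vertical below 0.12 rad) and (x of round_2 in the frame of basket between -0.1 and 0.1 m and y of round_2 in the frame of basket between -0.1 and 0.1 m and z of round_2 in the frame of basket below 0.018 m and angle between round_2's own z axis and vertical below 0.2 rad)) or ((x of round_2 in the frame of drawer_handle between 0.05 and 0.145 m and y of round_2 in the frame of drawer_handle between -0.14 and 0.14 m and height (world z) of round_2 below 0.018 m and angle between round_2's own z axis and vertical below 0.12 rad) and (x of round_1 in the frame of basket between -0.1 and 0.1 m and y of round_1 in the frame of basket between -0.1 and 0.1 m and z of round_1 in the frame of basket below 0.018 m and angle between round_1's own z axis and vertical below 0.2 rad))) and (((x of cross_1 in the frame of drawer_handle between 0.05 and 0.145 m and y of cross_1 in the frame of drawer_handle between -0.14 and 0.14 m and height (world z) of cross_1 below 0.018 m and angle between cross_1's own z axis and vertical below 0.12 rad) and (x of cross_2 in the frame of basket between -0.1 and 0.1 m and y of cross_2 in the frame of basket between -0.1 and 0.1 m and z of cross_2 in the frame of basket below 0.018 m and angle between cross_2's own z axis and vertical below 0.2 rad)) or ((x of cross_2 in the frame of drawer_handle between 0.05 and 0.145 m and y of cross_2 in the frame of drawer_handle between -0.14 and 0.14 m and height (world z) of cross_2 below 0.018 m and angle between cross_2's own z axis and vertical below 0.12 rad) and (x of cross_1 in the frame of basket between -0.1 and 0.1 m and y of cross_1 in the frame of basket between -0.1 and 0.1 m and z of cross_1 in the frame of basket below 0.018 m and angle between cross_1's own z axis and vertical below 0.2 rad))) and (((x of oblong_1 in the frame of drawer_handle between 0.05 and 0.145 m and y of oblong_1 in the frame of drawer_handle between -0.14 and 0.14 m and height (world z) of oblong_1 below 0.018 m and angle between oblong_1's own z axis and vertical below 0.12 rad) and (x of oblong_2 in the frame of basket between -0.1 and 0.1 m and y of oblong_2 in the frame of basket between -0.1 and 0.1 m and z of oblong_2 in the frame of basket below 0.018 m and angle between oblong_2's own z axis and vertical below 0.2 rad)) or ((x of oblong_2 in the frame of drawer_handle between 0.05 and 0.145 m and y of oblong_2 in the frame of drawer_handle between -0.14 and 0.14 m and height (world z) of oblong_2 below 0.018 m and angle between oblong_2's own z axis and vertical below 0.12 rad) and (x of oblong_1 in the frame of basket between -0.1 and 0.1 m and y of oblong_1 in the frame of basket between -0.1 and 0.1 m and z of oblong_1 in the frame of basket below 0.018 m and angle between oblong_1's own z axis and vertical below 0.2 rad))) and value of joint drawer above 0.119 m and linear speed of each of round_1, cross_1, oblong_1, round_2, cross_2, oblong_2 below 0.03 m/s); the robot touches nothing.
It fails at once if a stamp is dropped or knocked over (it moves faster than 0.6 m/s while the fingers do not hold it, or tilts by more than 0.8 rad) ((linear speed of round_1 above 0.6 m/s and contact force between round_1 and the fingers below 0.05 N) or (linear speed of cross_1 above 0.6 m/s and contact force between cross_1 and the fingers below 0.05 N) or (linear speed of oblong_1 above 0.6 m/s and contact force between oblong_1 and the fingers below 0.05 N) or (linear speed of round_2 above 0.6 m/s and contact force between round_2 and the fingers below 0.05 N) or (linear speed of cross_2 above 0.6 m/s and contact force between cross_2 and the fingers below 0.05 N) or (linear speed of oblong_2 above 0.6 m/s and contact force between oblong_2 and the fingers below 0.05 N) or angle between any of round_1, cross_1, oblong_1, round_2, cross_2, oblong_2's own z axis and vertical above 0.8 rad).
It fails at once if the drawer is slammed (moves faster than 0.4 m/s) (velocity of joint drawer above 0.4 m/s).
It fails at once if the jar is moved by more than 40 mm (distance of jar from where it was at the start of the episode above 0.04 m).
It also fails if it takes over 62 s, if anything falls off the work surface, if the arm or the gripper's body presses on something with over 40 N, if the wrist force passes 120 N, or if a joint passes its speed limit or range.

## Working session

There is one attempt and no reset: what is moved stays moved. The work goes in short steps, each a Python script; the robot and the scene stay as the last script left them, time stands still between calls to the robot, and variables do not carry over. Pictures are saved under pics/ and viewed, at most 10 in all, crops included, and the job is handed in when it is done.

```bash
mkdir -p pics
cat > h.py <<'E'
from workcell import ctrl
import numpy as np, cv2
from scipy.spatial.transform import Rotation as R
def cam(n):
    o=ctrl.get_obs(); f=ctrl.grab_frame(n)
    if 'extrinsics' in f: T=np.array(f['extrinsics'])
    else:
        W=np.eye(4); W[:3,:3]=R.from_quat(o['orientation']).as_matrix(); W[:3,3]=o['tcp_pos']; T=W@np.array(f['T_tool_cam'])
    return f,T
def ray(f,T,rc):
    d=T[:3,:3]@np.array([(rc[1]-f['cx'])/f['fx'],(rc[0]-f['cy'])/f['fy'],1]); return T[:3,3],d/np.linalg.norm(d)
def atz(f,T,rc,z):
    o,d=ray(f,T,rc); return o+d*(z-o[2])/d[2]
def tri(rs):
    A=sum(np.eye(3)-np.outer(d,d) for o,d in rs); b=sum((np.eye(3)-np.outer(d,d))@o for o,d in rs)
    p=np.linalg.solve(A,b); return p,[np.linalg.norm((np.eye(3)-np.outer(d,d))@(p-o)) for o,d in rs]
def save(f,n): cv2.imwrite('pics/'+n,f['image'][:,:,::-1])
def proj(f,T,p):
    q=np.linalg.inv(T)@np.append(p,1); return np.array([f['cy']+f['fy']*q[1]/q[2], f['cx']+f['fx']*q[0]/q[2]])
E
python3 - <<'E'
from h import *
np.set_printoptions(precision=1,suppress=True)
print(ctrl.grip_point_offset)
for n in ['scene','top']:
    f,T=cam(n); save(f,n+'0.png'); print(n,f['fx'],T)
    for t in ['round_1','cross_1','oblong_1','tray_1','basket','cabinet','drawer','drawer_handle','jar']:
        print(t,[(np.round(d['centre']).tolist(),round(d['conf'],2)) for d in ctrl.search_frame(n,t)])
E
```

```text
18.700000000000003
scene 427.0414977953994 [[ -1.    0.2  -0.1 647.5]
 [  0.2   0.9  -0.5 512.5]
 [ -0.   -0.5  -0.9 944.2]
 [  0.    0.    0.    1. ]]
round_1 [([109.0, 310.0], 0.96), ([330.0, 345.0], 0.91), ([150.0, 312.0], 0.66), ([149.0, 335.0], 0.19)]
cross_1 [([143.0, 318.0], 0.74), ([289.0, 348.0], 0.57), ([150.0, 332.0], 0.22)]
oblong_1 [([323.0, 392.0], 0.79), ([283.0, 385.0], 0.59)]
tray_1 [([172.0, 321.0], 0.95), ([146.0, 324.0], 0.74), ([114.0, 297.0], 0.71), ([112.0, 309.0], 0.7)]
basket [([309.0, 368.0], 0.72)]
cabinet [([146.0, 267.0], 0.64), ([152.0, 312.0], 0.63)]
drawer [([147.0, 335.0], 0.56)]
drawer_handle [([146.0, 334.0], 0.95)]
jar [([237.0, 277.0], 0.81)]
top 399.0308604455456 [[  0.   -1.    0.1 412.8]
 [ -1.   -0.    0.   27.7]
 [ -0.   -0.1  -1.  939.5]
 [  0.    0.    0.    1. ]]
round_1 [([204.0, 448.0], 0.74), ([183.0, 195.0], 0.57), ([137.0, 298.0], 0.56)]
cross_1 [([195.0, 233.0], 0.65), ([204.0, 411.0], 0.58), ([228.0, 186.0], 0.56), ([205.0, 450.0], 0.4)]
oblong_1 [([233.0, 225.0], 0.95), ([224.0, 189.0], 0.86)]
tray_1 [([206.0, 403.0], 0.95), ([220.0, 453.0], 0.95), ([201.0, 366.0], 0.76)]
basket [([209.0, 208.0], 0.95)]
cabinet [([139.0, 425.0], 0.96)]
drawer [([226.0, 412.0], 0.72), ([220.0, 448.0], 0.35)]
drawer_handle [([226.0, 414.0], 0.67), ([208.0, 210.0], 0.23)]
jar [([134.0, 300.0], 0.97)]
```

View pics/top0.png

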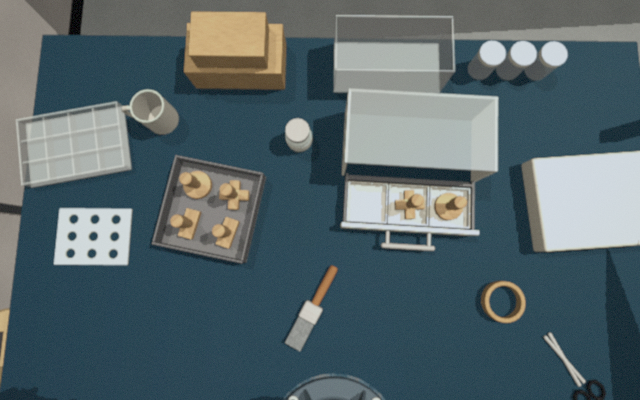

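View pics/scene0.png

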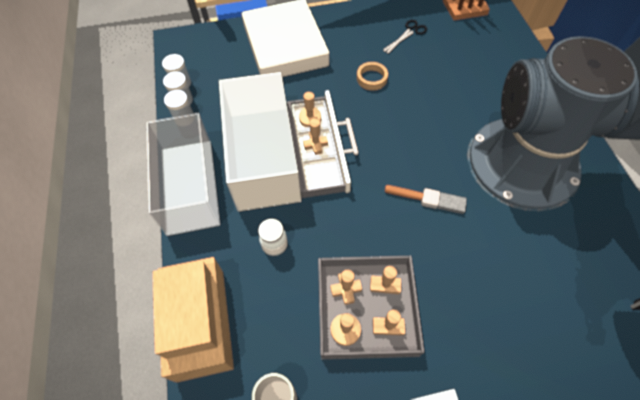

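The pictures show a cross at top (204,409) and a round at (204,450) in the drawer. The left tray, around (204,367), is empty, so the oblong is missing. The basket's oblongs are at top px (219,231) and (183,222), or scene px (388,275) and (391,317). I'll triangulate coarsely, then look with the wrist camera.

Run:
```python
from h import *
np.set_printoptions(precision=1,suppress=True)
fs,Ts=cam('scene'); ft,Tt=cam('top')
# coarse (row,col): oblong grip tops, tray centre on floor, handle
for n,s,t in [('obA',(272,390),(230,218)),('obB',(317,393),(220,178)),('cross',(272,347),(185,226)),('handle',(136,351),(247,409))]:
    print(n,tri([ray(fs,Ts,s),ray(ft,Tt,t)]))
print('tray',atz(ft,Tt,(204,366),10)); print('top ends handle',atz(ft,Tt,(246,383),31),atz(ft,Tt,(248,434),31))
print('front ends',atz(ft,Tt,(229,342),51),atz(ft,Tt,(233,478),51))
q=[1,0,0,0]; print(ctrl.get_obs()['orientation'], R.from_quat(ctrl.get_obs()['orientation']).as_matrix())
f,T=cam('wrist'); print(np.array(f['T_tool_cam']),f['fx'])
for p in ([400,260,300],[430,-70,300]):
  for yaw in range(0,360,45):
    o=(R.from_euler('z',yaw,degrees=True)*R.from_quat(q)).as_quat(); print(p,yaw,ctrl.solve_ik(p,o))
```

```text
obA (array([455.2, 249.6, 102.9]), [np.float64(1.334550065077761), np.float64(1.3345500650776903)])
obB (array([475. , 337.7,  96. ]), [np.float64(1.8578778222747885), np.float64(1.857877822274837)])
cross (array([545.9, 234.6, 118.7]), [np.float64(3.992383991584605), np.float64(3.9923839915845933)])
handle (array([ 427.5, -167.5,   19.9]), [np.float64(0.7270224245340126), np.float64(0.7270224245339926)])
tray [526.9 -70.8  10. ]
top ends handle [ 429.4 -106.8   31. ] [ 426.5 -221.8   31. ]
front ends [465.2 -13.1  51. ] [ 460.6 -314.5   51. ]
[ 0.1  1.   0.  -0. ] [[-1.   0.2 -0. ]
 [ 0.2  1.   0. ]
 [ 0.   0.  -1. ]]
[[  -0.    -1.    -0.3   76. ]
 [   1.    -0.     0.     0.4]
 [  -0.    -0.3    1.  -142.9]
 [   0.     0.     0.     1. ]] 324.51347661822416
[400, 260, 300] 0 [ 0.6  0.2  0.1  1.5  0.  -2.6]
[400, 260, 300] 45 [0.6 0.2 0.1 1.5 0.  2.9]
[400, 260, 300] 90 [0.6 0.2 0.1 1.5 0.  2.1]
[400, 260, 300] 135 [0.6 0.2 0.1 1.5 0.  1.4]
[400, 260, 300] 180 [0.6 0.2 0.1 1.5 0.  0.6]
[400, 260, 300] 225 [ 0.6  0.2  0.1  1.5  0.  -0.2]
[400, 260, 300] 270 [ 0.6  0.2  0.1  1.5  0.  -1. ]
[400, 260, 300] 315 [ 0.6  0.2  0.1  1.5  0.  -1.8]
[430, -70, 300] 0 [-0.2  0.1 -0.   1.5  0.   3. ]
[430, -70, 300] 45 [-0.2  0.1 -0.   1.5  0.   2.2]
[430, -70, 300] 90 [-0.2  0.1 -0.   1.5  0.   1.4]
[430, -70, 300] 135 [-0.2  0.1 -0.   1.5  0.   0.6]
[430, -70, 300] 180 [-0.2  0.1 -0.   1.5  0.  -0.2]
[430, -70, 300] 225 [-0.2  0.1 -0.   1.5  0.  -0.9]
[430, -70, 300] 270 [-0.2  0.1 -0.   1.5  0.  -1.7]
[430, -70, 300] 315 [-0.2  0.1 -0.   1.5  0.  -2.5]
```

Run:
```python
from h import *
np.set_printoptions(precision=1,suppress=True)
q=(R.from_euler('z',180,degrees=True)*R.from_quat([1,0,0,0])).as_quat()
import pickle; V={}
for k,p in [('b1',[450,270,280]),('b2',[470,310,280]),('d1',[500,-100,280]),('d2',[480,-60,280])]:
    ctrl.goto(p,q); ctrl.pause(.3); f,T=cam('wrist'); save(f,k+'.png'); V[k]=(f,T)
    for t in (['oblong_1'] if k[0]=='b' else ['tray_1','drawer_handle','cross_1']):
        print(k,t,[(np.round(d['centre']).tolist(),round(d['conf'],2)) for d in ctrl.search_frame('wrist',t)])
pickle.dump(V,open('v.pkl','wb')); print(ctrl.get_obs()['time'])
for k in ('b','d'): cv2.imwrite(f'pics/{k}12.png',cv2.resize(np.vstack([V[k+'1'][0]['image'],V[k+'2'][0]['image']])[:,:,::-1],None,fx=.75,fy=.75))
```

```text
b1 oblong_1 [([187.0, 380.0], 0.67), ([168.0, 304.0], 0.62), ([239.0, 298.0], 0.52), ([191.0, 73.0], 0.45)]
b2 oblong_1 [([168.0, 346.0], 0.95), ([151.0, 269.0], 0.75)]
d1 tray_1 [([156.0, 205.0], 0.94), ([172.0, 279.0], 0.86), ([184.0, 345.0], 0.57)]
d1 drawer_handle [([142.0, 270.0], 0.78), ([174.0, 279.0], 0.45)]
d1 cross_1 [([187.0, 263.0], 0.76), ([203.0, 595.0], 0.67)]
d2 tray_1 [([198.0, 314.0], 0.82), ([191.0, 254.0], 0.73)]
d2 drawer_handle [([160.0, 236.0], 0.83), ([221.0, 621.0], 0.68)]
d2 cross_1 [([204.0, 234.0], 0.81), ([221.0, 565.0], 0.7), ([160.0, 237.0], 0.46)]
6.525
```

View pics/b12.png

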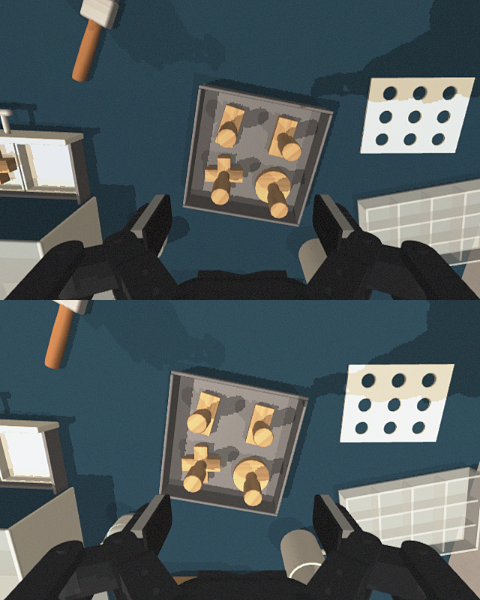

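View pics/d12.png

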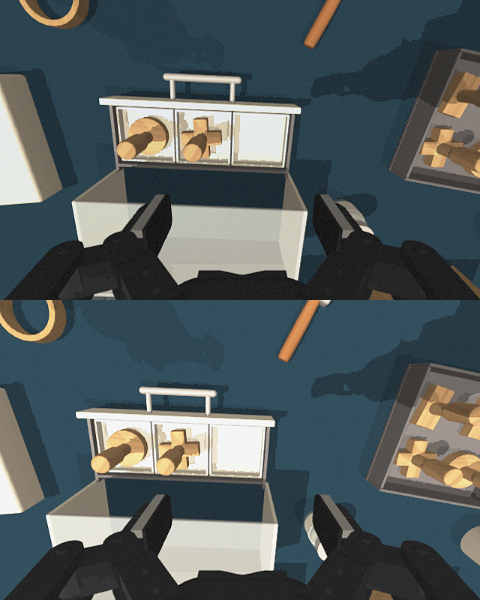

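The wrist views b1 and b2 show the left oblong's grip at about (187,304) and (165,268). In d1 and d2 the empty tray's centre is at about (182,348) and (198,316). I'll make enlarged crops for exact pixels.

Run:
```python
from h import *
import pickle; V=pickle.load(open('v.pkl','rb'))
def crop(k,r,c,h=75,w=100,s=4):
    im=V[k][0]['image'][r:r+h,c:c+w,::-1]; im=cv2.resize(im,None,fx=s,fy=s,interpolation=cv2.INTER_CUBIC)
    for i in range(0,h,10): cv2.putText(im,str(r+i),(0,i*s+4),0,.35,(0,255,0),1); cv2.line(im,(25,i*s),(w*s,i*s),(0,255,0) if 0 else (90,160,90),1)
    for j in range(10,w,10): cv2.putText(im,str(c+j),(j*s-8,10),0,.3,(0,255,255),1); cv2.line(im,(j*s,14),(j*s,h*s),(160,160,60),1)
    return im
cv2.imwrite('pics/crops.png',np.vstack([np.hstack([crop('b1',130,260),crop('b2',110,220)]),np.hstack([crop('d1',135,300),crop('d2',150,265)])]))
```

```text
(no output)
```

View pics/crops.png

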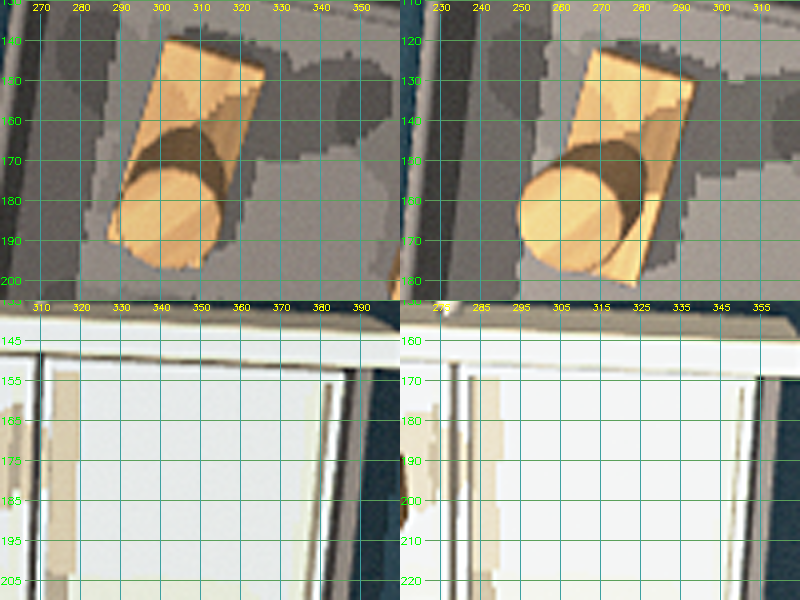

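Grip tops read as (184.7,302.5) in b1 and (165,262.5) in b2. The empty tray's side edges in d1 are at columns 310 and 386 near row 150. Now I'll compute positions and check them.

Run:
```python
from h import *
import pickle; V=pickle.load(open('v.pkl','rb'))
np.set_printoptions(precision=1,suppress=True)
r=lambda k,rc: ray(*V[k],rc)
print('grip',tri([r('b1',(184.7,302.5)),r('b2',(165,262.5))]))
ft,Tt=cam('top'); fs,Ts=cam('scene')
print('with top',tri([r('b1',(184.7,302.5)),r('b2',(165,262.5)),ray(ft,Tt,(230.5,218.5))]))
print('foot corners',[atz(*V['b1'],p,29) for p in [(139.5,301.2),(147,326.5)]])
# empty tray: rim corners, front-left / front-right, both views
for n,a,b in [('gap front',(149,309.7),(166,278.5)),('gap back',(210,308),(225,278)),('right front',(153,386),(169.5,353.5)),('right back',(210,380),(225,350))]:
    if 'front' in n: print(n,'tri',tri([r('d1',a),r('d2',b)]))
    print(n,atz(*V['d1'],a,25),atz(*V['d2'],b,25))
for n,a,b,z in [('front R',(97*4/3,98*4/3),(411-300,77),51),('front L',(101*4/3,307*4/3),((418-300)*4/3,275*4/3),51),('handle R',(77*4/3,167*4/3),((391-300)*4/3,144*4/3),31),('handle L',(79*4/3,237*4/3),((394-300)*4/3,212*4/3),31)]:
    print(n,atz(*V['d1'],a,z),tri([r('d1',a),r('d2',b)])[0])
```

```text
grip (array([455.5, 250.6, 106.2]), [np.float64(0.10243264732621815), np.float64(0.10243264732630934)])
with top (array([456.5, 249.4,  99.5]), [np.float64(0.9631750443902661), np.float64(0.40907927819848394), np.float64(1.1422169780198497)])
foot corners [array([419.3, 245.2,  29. ]), array([428.3, 275.6,  29. ])]
gap front tri (array([ 481.5, -114.5,   28.9]), [np.float64(0.44545177061649543), np.float64(0.44545177061639735)])
gap front [ 481.7 -114.9   25. ] [ 482.7 -114.9   25. ]
gap back [ 560.5 -118.    25. ] [ 561.3 -118.8   25. ]
right front tri (array([485.9, -22.2,  30.3]), [np.float64(0.22104797241919788), np.float64(0.22104797241919227)])
right front [486.6 -21.3  25. ] [487.2 -21.6  25. ]
right back [560.5 -24.7  25. ] [561.4 -24.2  25. ]
front R [ 456.  -314.6   51. ] [ 423.3 -182.8  265.6]
front L [461.8  -1.2  51. ] [455.4 -19.  119.5]
handle R [ 427.5 -214.6   31. ] [ 428.  -215.9   25.3]
handle L [ 430.4 -106.8   31. ] [ 431.1 -106.    44.4]
```

The grip measures (455.5, 250.5) with its top at 106 mm, which matches 11+95. The foot is 32 mm wide with yaw about -17°. The tray centre is about (527,-70) and the cabinet yaw about -0.022. Next I grasp and lift.

```bash
cat >> h.py <<'E'
def Q(yaw,tilt=0): # yaw deg; tilt: lean of the tool's body toward -x world (deg)
    return (R.from_euler('z',yaw,degrees=True)*R.from_euler('y',tilt,degrees=True)*R.from_quat([1,0,0,0])).as_quat()
def st():
    o=ctrl.get_obs(); print(round(o['time'],2),np.round(o['tcp_pos'],1),'F',np.round(o['force'],1),'w',round(o['width'],3),'ff',np.round(o['finger_force'],1)); return o
E
python3 - <<'E'
from h import *
ctrl.goto([455.5,250.5,170],Q(163)); ctrl.gripper_to(.75)
ctrl.move_straight([455.5,250.5,64],max_speed=120); st()
ctrl.gripper_to(0); st()
ctrl.move_straight([455.5,250.5,190],max_speed=120); ctrl.pause(.2); st()
f,T=cam('wrist'); save(f,'lift.png')
E
```

```text
9.26 [455.9 250.7  64.6] F [0.4 0.1 0.6] w 0.752 ff 0.0
9.68 [455.8 250.6  64.5] F [-1.3 -1.1  6. ] w 0.312 ff 58.4
11.08 [455.3 250.4 189.5] F [-0.8  0.2 -0.9] w 0.311 ff 58.9
```

View pics/lift.png

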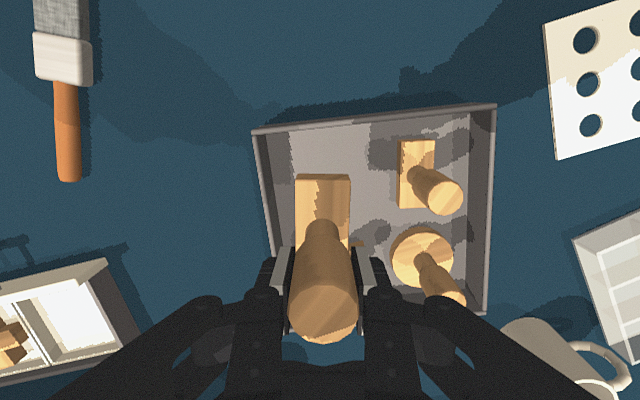

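The oblong is held upright between the pads, and the others still stand. Next I carry it to the tray and lower it under force check.

Run:
```python
from h import *
ctrl.move_straight([527,-70,190],Q(178.5),max_speed=180); st()
ctrl.move_straight([527,-70,80],max_speed=100); ctrl.pause(.2)
f0=st()['force'][2]
for z in np.arange(74,57,-1):
    ctrl.move_straight([527,-70,z],max_speed=30)
    o=ctrl.get_obs()
    if abs(o['force'][2]-f0)>3: break
st(); f,T=cam('wrist'); save(f,'placed.png')
```

```text
13.11 [526.9 -69.5 190. ] F [-0.2  0.9 -1.6] w 0.313 ff 58.8
14.56 [527.3 -70.   80.4] F [-0.2  0.  -1.2] w 0.311 ff 58.8
17.41 [527.5 -70.1  64.5] F [-0.5 -0.8  5.7] w 0.315 ff 59.3
```

View pics/placed.png

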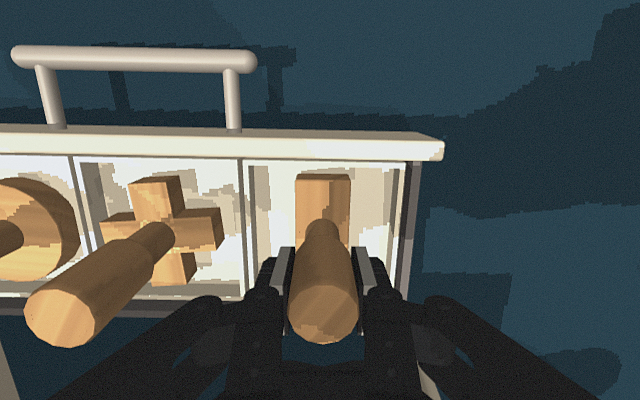

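Contact came at TCP z 64.5, so the underside is at about 11 mm, on the tray floor, and the stamp is centred in the tray. Next I release, retreat, and approach the handle leaning back.

Run:
```python
from h import *
ctrl.gripper_to(.7); ctrl.pause(.4); st()
ctrl.move_straight([527,-70,170],max_speed=100)
f,T=cam('wrist'); save(f,'rel.png')
q=Q(178.7,0)
for s in (15,-15):
    qq=Q(178.7,s); a=R.from_quat(qq).as_matrix()[:,2]; print(s,a)
    if a[0]>0: q=qq
ctrl.goto([365,-159.5,150],q); ctrl.gripper_to(0); ctrl.move_straight([365,-159.5,20],max_speed=120); st()
f,T=cam('wrist'); save(f,'pre.png')
fr=cv2.resize(np.vstack([cv2.imread('pics/rel.png'),cv2.imread('pics/pre.png')]),None,fx=.75,fy=.75); cv2.imwrite('pics/relpre.png',fr)
```

```text
18.27 [527. -70.  64.] F [ 0.6  0.3 -0.3] w 0.701 ff 0.0
15 [ 0.25875243 -0.00587191 -0.96592583]
-15 [-0.25875243  0.00587191 -0.96592583]
22.14 [ 365.4 -159.7   20.5] F [-0.9 -0.4 -0.2] w 0.002 ff 0.0
```

View pics/relpre.png

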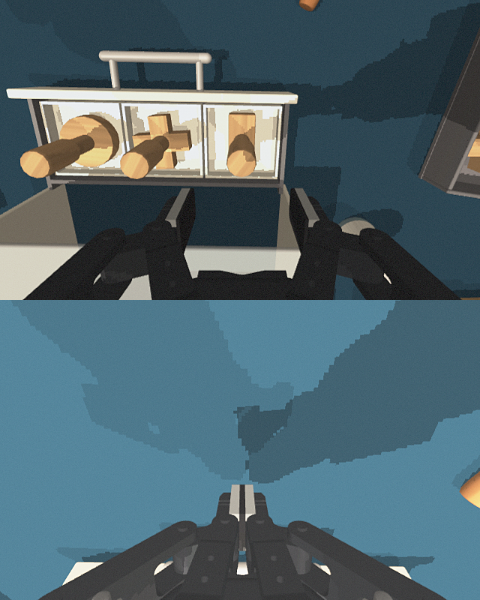

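All three stamps stand in the trays, released, and the shut fingers are in front of the handle. Now I push slowly.

Run:
```python
from h import *
p0=np.array([365,-159.5,20.]); d=np.array([np.cos(.022),-np.sin(.022),0])
ctrl.move_straight(p0+d*35,max_speed=60); ctrl.pause(.2); f0=st()['force']; contact=None
s=35
while s<200:
    s+= 3 if contact is None else (20 if s<contact+105 else 2)
    ctrl.move_straight(p0+d*s,max_speed=35)
    fx=(np.array(ctrl.get_obs()['force'])-f0)[0]
    if contact is None and fx<-1.5: contact=s; print('contact',s,fx)
    if fx<-15: break
    if contact and s>contact+135: break
print(s,fx); st()
f,T=cam('top'); save(f,'end.png')
```

```text
23.12 [ 399.7 -160.3   20. ] F [ 0.1 -0.1  0.5] w 0.002 ff 0.0
contact 176 -4.95184684572501
196 -79.83467139090912
35.6 [ 543.6 -161.1   10.1] F [-79.7   0.1  -1.1] w 0.002 ff 39.0
```

Contact detection triggered late and the arm is pressing with 80 N. Backing off at once, then checking.

Run:
```python
from h import *
p0=np.array([365,-159.5,20.]); d=np.array([np.cos(.022),-np.sin(.022),0])
ctrl.move_straight(p0+d*150,max_speed=40); st()
ctrl.move_straight(p0+d*70,max_speed=100)
ctrl.move_straight([420,-160,250],max_speed=150); st()
ft,Tt=cam('top'); fs,Ts=cam('scene')
a=ft['image'][60:300,140:520,::-1]; b=fs['image'][60:380,150:450,::-1]
a=cv2.resize(a,(475,300)); b=cv2.resize(b,(281,300)); cv2.imwrite('pics/fin.png',np.hstack([a,b]))
```

```text
36.95 [ 515.2 -162.8   20. ] F [ 0.3 -0.4  0.2] w -0.0 ff 0.0
39.58 [ 419.7 -159.9  249.3] F [-0.3  1.   0.4] w -0.002 ff 0.0
```

View pics/fin.png

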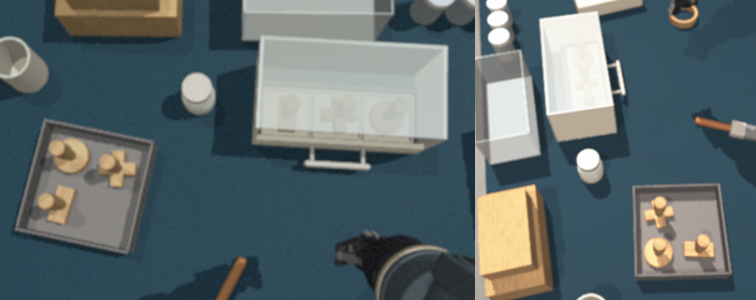

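The picture shows all three stamps standing behind the clear cabinet top and three in the basket, with the jar in place. The handle is at top px (192,410). I'll check its travel numerically, then hand in.

Run:
```python
from h import *
f,T=cam('top'); a=atz(f,T,(192,410.4),31); b=atz(f,T,(247,409),31); print(a,b,a[0]-b[0])
if a[0]-b[0]>118: print(ctrl.hand_in())
```

```text
[ 553.59696269 -170.68622004   31.        ] [ 427.95147785 -165.47640588   31.        ] 125.64548484525767
the job is handed in; nothing more can be done
None
```

I set the missing oblong stamp upright in the empty tray, pushed the drawer home (about 125 mm of travel) and handed the job in; all stamps looked standing and the jar in place, but the push pressed up to 80 N against the end stop (wrist limit 120 N) before I backed off, and no verdict came back.

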